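# Flip open the recipe tin's lid

## Robot

A 7-joint arm with a two-finger parallel gripper is mounted at the origin on the work surface; the furniture and walls round the work are solid. World frame = base frame: x ahead of the robot, y to its left, z up, the work surface at z = 0. Lengths are in m, angles in rad, forces in N, time in s.
With the tool pointing down it reaches from about 0.4 to 0.85 m from the base axis. Payload 10.4 kg.
Tool frame: the origin (TCP) lies midway between the tips of the shut fingers; the grasp point (between the pads) lies 19 mm behind it; x points along the fingers, y is the direction in which the jaws open and shut, and the axes are right-handed (so a half turn about x gives the same grasp; the last joint's range is limited). The gripper opens to 87 mm and grips with 3 to 60 N. Pads are 19 mm wide; open, the fingers measure 117 mm over their backs; the gripper's body (75 mm by 190 mm) begins 51 mm behind the grasp point.
Start: joints at [1.274, 0.332, -0.065, 1.46, 0.022, 1.35, -0.088], TCP at [0.169, -0.602, 0.223] pointing down, gripper open.
Joint ranges: [-2.6, 2.6], [-0.5, 2.12], [-1.47, 1.34], [0.16, 2.42], [-1.27, 4.41], [0.06, 2.06], [-2.6, 2.6]. Speed limits (rad/s): [2.22, 2.22, 2.79, 2.79, 3.14, 3.14, 3.14].

## Interface

Orientations are given as a unit quaternion [x, y, z, w].
In Python, from bench import r gives the robot as it stands.
- The arm moves only by the shell command python3 -m jog 'ROWS' [OPENING] [FORCE]. ROWS is JSON, a list of rows, each an object with "slide": the shift along the tool's x, y, z in cm, a list of three; "roll": the turn about the tool's x in degrees. A call has 1 to 5 rows; each row is the pose to reach, as a shift and turn from the pose measured when the call began, along the tool's axes at that moment; what a row does not reach only later rows make up. A row lasts 1/12 s, in which the tool goes at most 41.7 mm and 7.16 degrees, less where a joint would pass 70% of its speed; a pose out of reach is approached as far as the arm can. A call with a gripper value outside its range is refused whole. OPENING is the closure, from 0 (fully open) to 1 (shut), set as the call begins (- or left out, the last holds). The fingers move at their own pace and stop on an object; FORCE is the grip in N (left out, the last holds). Time passes only in rows, so rows that repeat a pose let the fingers close. It gives the time, the measured TCP pose, the force and the opening at its end, in the units of the state.
- r.read_state(): the state, without advancing time (a new reading comes with each control period).
- r.camera(name): name is "scene" or "top"; returns the picture (480x640x3 uint8, red, green, blue); there is no depth.
- r.camera_info(name): a dict with "intrinsics" (3x3 intrinsics, pixels), "R" (3x3) and "t" (3): a world point X has camera coordinates R X + t. Camera axes: x right, y down, z forward; pixel columns grow to the right and rows downward; lengths in m; the calibration is good to about 2 mm. A picture is of the moment at which its call begins. camera_info takes no time and is no camera call.
- r.close_job(): hands the job in, once; it reports no verdict.
The state is a dict: "time": time; "joint_positions": joint angles; "joint_vel": joint speeds; "joint_torque": joint torques, N m; "ee_pos": TCP position; "eef_rot": TCP orientation; "ft_force": force on the tool from outside, world axes, zero at the start; "torque": the same for the moment, N m; "width": finger opening in m.
Only numpy, scipy, OpenCV 4.12 (cv2) and the standard library are available. Lean on these libraries where they do the work, as an engineer would, in place of code of your own. Each camera call takes 0.05 s, during which the arm holds its last target.

## Task

I want to get at my recipe cards. First slide the small round can that stands in front of the red recipe tin sideways along the worktop, to either side, until it stands past the end of the tin; then push the tin's lid up with a fingertip under its brass tab and tip it over backwards past upright, so that it stays open by itself. Only push, and gently: squeeze, pick up or lift nothing, keep the can upright, do not shove the recipe tin about, and leave everything else as it stands.

Things in the scene. Friction and masses are not known exactly. Their poses are not given: they have to be found in the camera images.
- recipe_tin: Red card-index (recipe) box with a cream lid, full of cards, about 1 kg, standing loose on the worktop. 119 mm deep (x), 154 mm wide (y), 77 mm tall. Origin: centre of its underside; its own +x points from the front (lift tab side) to the back (hinge side), +y along the hinge, z up. The front wall with the shut lid's skirt lies at x = -54 mm.
- recipe_tin_lid (a joint): Lid angle: 0 shut, grows as the lid swings up and over to the back, stop at 1.92 rad (leaning backwards). Loose hinge: below about 1.6 rad the lid falls shut, beyond that it falls open onto its stop. The lid is light (about 1 N at the tab raises it); its skirt hangs 18 mm down.
- lid_hinge (a point): Middle of the lid's hinge line: 57 mm behind the tin's origin (x), 73 mm above its underside.
- tab_tip (a point): Middle of the front edge of the brass lift tab: a stiff level plate 44 mm wide and 3 mm thick (rim 4.4 mm) that stands 25 mm out from the lid's front, in the middle of its width. With the lid shut it lies 61 mm above the worktop and 78 mm in front of the tin's origin; it is 135 mm from the hinge line and swings with the lid. The point turns with the lid.
- small_tin: Small round food can with a cream label, 57 mm in diameter, 72 mm tall, 0.25 kg (may vary), standing loose in front of the lift tab. Origin: centre of its underside.
- pepper_mill: Bystander: dark wooden pepper mill, 58 mm wide, 170 mm tall. Origin: centre of its underside.
- salt_shaker: Bystander: glass salt shaker with grey cap, 44 mm wide, 90 mm tall. Origin: centre of its underside.
- water_glass: Bystander: clear drinking glass, 80 mm wide, 91 mm tall. Origin: centre of its underside.
- mug_b: Bystander: white mug, red-brown inside, 89 x 120 mm with its handle, 98 mm tall. Origin: centre of its underside.
- marker: Bystander: white marker pen with red cap lying down, 18 x 133 mm. Origin: centre of its underside.
Not all that is in view belongs to the job. What is shaped like the small_tin but orange or turquoise is not meant.

How it is judged:
On the way, in this order (a step that is already met when the one before it is completed fails the run):
1. the small can has been slid sideways out of the tin's front, upright, with the lid still shut ((y of small_tin in the frame of recipe_tin above 0.09 m or y of small_tin in the frame of recipe_tin below -0.09 m) and angle between small_tin's own z axis and vertical below 0.2 rad and height (world z) of small_tin below 0.008 m and linear speed of small_tin below 0.02 m/s and value of joint recipe_tin_lid below 0.15 rad), for 0.2 s.
2. the lid has been tipped over past upright (value of joint recipe_tin_lid above 1.65 rad), for 0.1 s.
At the end, for the whole second after the job is handed in: The lid rests open on its stop (over 1.8 rad), the small can stands upright on the worktop with its centre at least 90 mm to one side of the recipe tin's middle (in the tin's own y), the recipe tin is within 40 mm of where it stood and the bystanders within 30 mm; all is at rest (value of joint recipe_tin_lid above 1.8 rad and velocity of joint recipe_tin_lid below 0.1 rad/s and (y of small_tin in the frame of recipe_tin above 0.09 m or y of small_tin in the frame of recipe_tin below -0.09 m) and angle between each of small_tin, recipe_tin's own z axis and vertical below 0.2 rad and height (world z) of small_tin between -0.01 and 0.008 m and linear speed of small_tin below 0.02 m/s and distance of recipe_tin from where it was at the start of the episode below 0.04 m and distance of each of pepper_mill, salt_shaker, water_glass, mug_b, marker from where it was at the start of the episode below 0.03 m); the robot touches nothing.
It fails at once if the small can is lifted off the worktop or knocked over (height (world z) of small_tin above 0.015 m or angle between small_tin's own z axis and vertical above 0.6 rad).
It fails at once if the recipe tin is lifted or tipped (height (world z) of recipe_tin above 0.015 m or angle between recipe_tin's own z axis and vertical above 0.25 rad).
It fails at once if the recipe tin is shoved more than 40 mm from its place (distance of recipe_tin from where it was at the start of the episode above 0.04 m).
It fails at once if the tin, its lid or the can is pushed or pinched hard (over 25 N) (contact force between any of the arm, the fingers and recipe_tin above 25 N or contact force between the fingers and small_tin above 25 N).
It fails at once if a bystander is knocked or moved more than 30 mm (distance of any of pepper_mill, salt_shaker, water_glass, mug_b, marker from where it was at the start of the episode above 0.03 m or angle between any of pepper_mill, salt_shaker, water_glass, mug_b's own z axis and vertical above 0.5 rad).
It also fails if it takes over 54 s, if anything falls off the work surface, if the arm or the gripper's body presses on something with over 40 N, if the wrist force passes 120 N, or if a joint passes its speed limit or range.

## Working session

There is one attempt and no reset: what is moved stays moved. The work goes in short steps, Python scripts to look and compute and a shell command to move; the robot and the scene stay as the last step left them, time stands still between calls to the robot, and variables do not carry over. Pictures are saved under pics/ and viewed, and the job is handed in when it is done.

```bash
ls; mkdir -p pics
python3 - <<'E'
from bench import r
import cv2,numpy as np
np.set_printoptions(precision=4,suppress=True)
for n in("scene","top"):
    cv2.imwrite(f"pics/{n}0.png",r.camera(n)[:,:,::-1]); i=r.camera_info(n); print(n,np.array(i["intrinsics"]),np.array(i["R"]),np.array(i["t"]))
print(r.read_state())
E
```

```text
pics
scene [[524.9336   0.     318.5839]
 [  0.     524.9336 240.7217]
 [  0.       0.       1.    ]] [[-0.8506 -0.5255 -0.0186]
 [-0.3337  0.5668 -0.7533]
 [ 0.4064 -0.6345 -0.6575]] [0.4697 0.2686 1.2082]
top [[502.8305   0.     328.4143]
 [  0.     502.8305 241.5263]
 [  0.       0.       1.    ]] [[ 0.025  -0.9997  0.0069]
 [-0.9838 -0.0259 -0.1773]
 [ 0.1775 -0.0023 -0.9841]] [-0.0664  0.5797  1.0709]
{'time': 0.1, 'joint_positions': array([ 1.2744,  0.3328, -0.0647,  1.4609,  0.0216,  1.3499, -0.0885]), 'joint_vel': array([-0.0001, -0.002 ,  0.0014, -0.0008,  0.0013,  0.0015,  0.0016]), 'joint_torque': array([  0.0013, -62.455 ,   0.0244, -39.0724,  -0.0615,   0.0366,
         0.    ]), 'ee_pos': array([ 0.1689, -0.6014,  0.2218]), 'eef_rot': array([-0.7004, -0.097 ,  0.7006, -0.0961]), 'ft_force': array([-0.4609,  0.3866, -0.0725]), 'torque': array([-0.0396, -0.0246, -0.001 ]), 'width': 0.08679142869810692}
```

View pics/scene0.png

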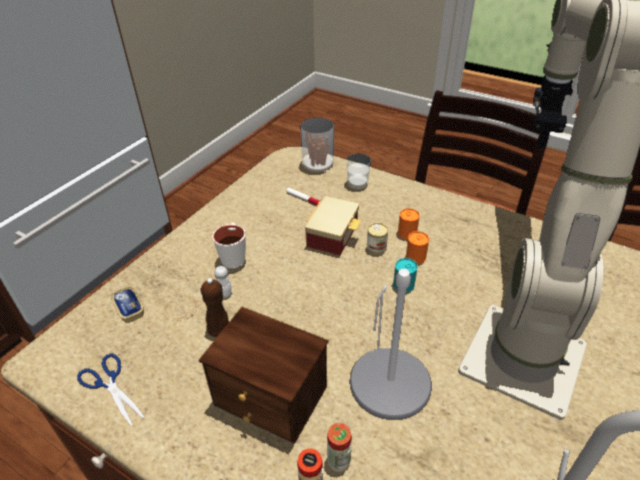

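View pics/top0.png

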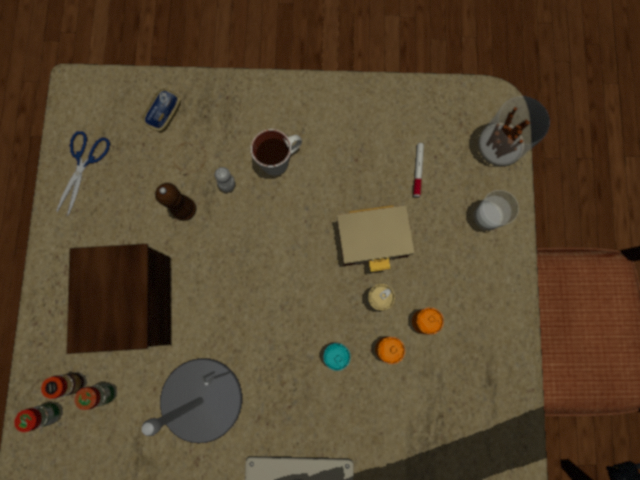

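The candidates for the small can, by top pixel, are cream (380,298), orange (429,320), orange (390,350) and turquoise (336,356). I choose the cream one, which stands directly in front of the brass tab (379,265). Next I check it in close crops.

Run:
```python
import cv2
a=cv2.imread("pics/top0.png")[190:370,310:450]; cv2.imwrite("pics/ctop.png",cv2.resize(a,None,fx=3.3,fy=3.3,interpolation=cv2.INTER_CUBIC)); 
a=cv2.imread("pics/scene0.png")[185:300,295:445]; cv2.imwrite("pics/cscene.png",cv2.resize(a,None,fx=5,fy=5,interpolation=cv2.INTER_CUBIC))
```

```text
(no output)
```

View pics/ctop.png

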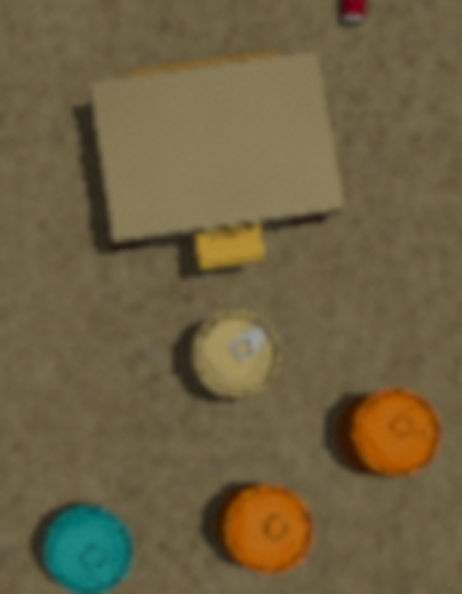

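View pics/cscene.png

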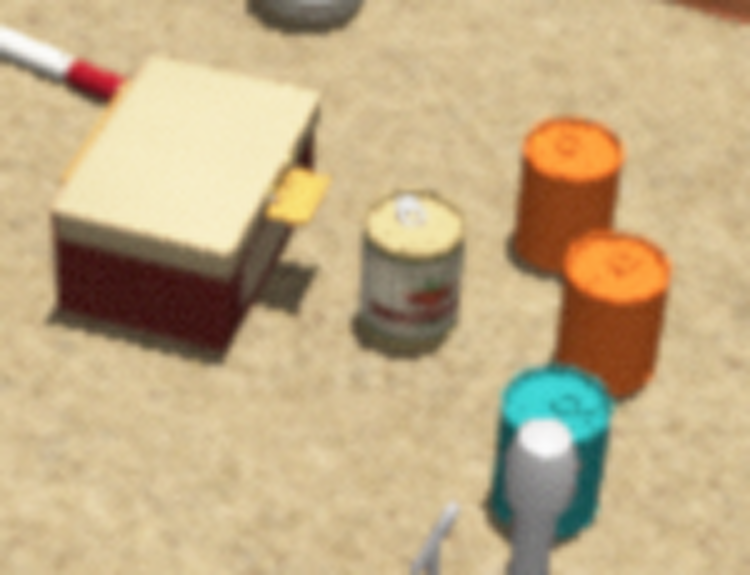

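```bash
cat > h.py <<'E'
import numpy as np,cv2
from bench import r
np.set_printoptions(precision=4,suppress=True)
I={n:r.camera_info(n) for n in("scene","top")}
P={n:np.array(i["intrinsics"])@np.c_[np.array(i["R"]),np.array(i["t"])] for n,i in I.items()}
def tri(a,b):
    X=cv2.triangulatePoints(P["top"],P["scene"],np.array(a,float).reshape(2,1),np.array(b,float).reshape(2,1))[:,0]; return X[:3]/X[3]
def proj(n,X):
    p=P[n]@np.r_[X,1]; return p[:2]/p[2]
def atz(n,uv,z):
    i=I[n];R=np.array(i["R"]);c=-R.T@np.array(i["t"]);d=R.T@np.linalg.inv(i["intrinsics"])@np.r_[uv,1];return c+d*(z-c[2])/d[2]
E
python3 - <<'E'
from h import *
T=lambda u,v:(310+u/3.3,190+v/3.3)
S=lambda u,v:(295+u/5,185+v/5)
for n,a,b in [("BL",(93,86),(57,208)),("BR",(318,54),(155,57)),("FR",(342,207),(320,95)),("FL",(112,242),(238,250)),("tabL",(202,270),(305,222)),("tabR",(264,260),(328,180)),("can",(236,354),(413,225)),("orR",(396,433),(572,148)),("orM",(267,528),(617,263)),("turq",(88,548),(556,403))]:
    X=tri(T(*a),S(*b)); print(n,X,proj("top",X)-T(*a),proj("scene",X)-S(*b))
for n,uv,z in [("glass",(490,213),.0),("marker",(417,192),.01)]: print(n,atz("top",uv,z))
E
```

```text
BL [ 0.6348 -0.0716  0.0738] [0.0233 0.0558] [-0.043  -0.0095]
BR [ 0.6617 -0.2226  0.0721] [-0.0405 -0.0977] [0.0707 0.014 ]
FR [ 0.5578 -0.2379  0.0732] [-0.0842 -0.2069] [0.1515 0.0211]
FL [ 0.5284 -0.0866  0.0783] [0.1893 0.4649] [-0.3624 -0.0589]
tabL [ 0.5162 -0.1464  0.0597] [-0.2836 -0.6943] [0.5344 0.0722]
tabR [ 0.5241 -0.188   0.0577] [-0.2515 -0.6177] [0.4675 0.0608]
can [ 0.4606 -0.1689  0.0649] [-0.2513 -0.6233] [0.4794 0.0482]
orR [ 0.4118 -0.2728  0.0682] [-0.2409 -0.609 ] [0.453  0.0228]
orM [ 0.3487 -0.1892  0.071 ] [-0.0941 -0.2399] [0.1865 0.0068]
turq [ 0.3328 -0.075   0.0681] [-0.0081 -0.0206] [0.0169 0.0009]
glass [ 0.6692 -0.4324  0.    ]
marker [ 0.7131 -0.2579  0.01  ]
```

```bash
cat >> h.py <<'E'
from scipy.spatial.transform import Rotation as Ro
def st():
    s=r.read_state(); R=Ro.from_quat(s["eef_rot"]).as_matrix()
    print("t %.2f"%s["time"],"tcp",s["ee_pos"],"w %.4f"%s["width"],"f",s["ft_force"],"yaw(y) %.1f"%np.degrees(np.arctan2(R[1,1],R[0,1])),"down",R[:,0],"q",s["joint_positions"]); return s,R
def slide(target):
    s,R=st(); print("slide cm",R.T@(np.array(target)-s["ee_pos"])*100)
E
python3 - <<'E'
from h import *
slide([.462,-.245,.222])
E
```

```text
t 0.10 tcp [ 0.1689 -0.6014  0.2218] w 0.0868 f [-0.4609  0.3866 -0.0725] yaw(y) -74.3 down [-0.0004  0.0012 -1.    ] q [ 1.2744  0.3328 -0.0647  1.4609  0.0216  1.3499 -0.0885]
slide cm [  0.0142 -26.3839 -37.8549]
```

```bash
python3 -m jog '[{"slide":[0,-2.2,-3.1],"roll":-6},{"slide":[0,-4.4,-6.2],"roll":-12},{"slide":[0,-6.6,-9.3],"roll":-18},{"slide":[0,-8.8,-12.4],"roll":-24},{"slide":[0,-11,-15.5],"roll":-30}]' 0.75 10
python3 - <<'E'
from h import *
slide([.462,-.245,.222])
E
```

```text
time: 0.52
ee_pos: [0.2891, -0.4518, 0.2216]
eef_rot: [-0.651, -0.277, 0.651, -0.276]
ft_force: [0.4, -0.1, 0.4]
width: 0.0615
t 0.52 tcp [ 0.2891 -0.4518  0.2216] w 0.0615 f [ 0.4237 -0.1239  0.4143] yaw(y) -44.0 down [-0.0009  0.0015 -1.    ] q [ 1.1338  0.1519 -0.24    1.6861  0.037   1.3098  0.1186]
slide cm [ -0.0191  -1.9394 -26.8919]
```

```bash
python3 -m jog '[{"slide":[0,-0.3,-3.8],"roll":-7},{"slide":[0,-0.6,-7.6],"roll":-14},{"slide":[0,-1,-11.4],"roll":-21},{"slide":[0,-1.3,-15.2],"roll":-28},{"slide":[0,-1.6,-19],"roll":-35}]'
python3 - <<'E'
from h import *
slide([.462,-.245,.15])
E
```

```text
time: 0.93
ee_pos: [0.4102, -0.3024, 0.2217]
eef_rot: [0.536, 0.461, -0.536, 0.46]
ft_force: [0.6, -0.4, -1.2]
width: 0.0284
t 0.93 tcp [ 0.4102 -0.3024  0.2217] w 0.0284 f [ 0.6133 -0.4486 -1.1776] yaw(y) -8.7 down [-0.0011  0.0014 -1.    ] q [ 0.9549  0.1072 -0.4354  1.7415  0.0462  1.3048  0.358 ]
slide cm [ 7.1698  4.2596 -6.4459]
```

```bash
python3 -m jog '[{"slide":[1,2.1,-3.2],"roll":-4.4},{"slide":[3,4.2,-6.4],"roll":-8.7},{"slide":[6,4.2,-6.4],"roll":-8.7},{"slide":[7.2,4.2,-6.4],"roll":-8.7},{"slide":[7.2,4.2,-6.4],"roll":-8.7}]'
python3 - <<'E'
from h import *
slide([.462,-.245,.025])
for n in("scene","top"):
    cv2.imwrite(f"pics/{n}1.png",r.camera(n)[:,:,::-1])
a=cv2.imread("pics/scene1.png")[100:290,290:490]; cv2.imwrite("pics/cs1.png",cv2.resize(a,None,fx=4,fy=3,interpolation=cv2.INTER_CUBIC) if 0 else cv2.resize(a,None,fx=3,fy=3,interpolation=cv2.INTER_CUBIC))
E
```

```text
time: 1.35
ee_pos: [0.4593, -0.2447, 0.1466]
eef_rot: [0.499, 0.503, -0.5, 0.497]
ft_force: [-0.9, 0.5, -0.0]
width: 0.0221
t 1.35 tcp [ 0.4593 -0.2447  0.1466] w 0.0221 f [-0.9427  0.4614 -0.0024] yaw(y) 0.0 down [-0.0063  0.0041 -1.    ] q [ 0.8568  0.2057 -0.5042  1.8049  0.1058  1.1654  0.3193]
slide cm [12.1628  0.3466  0.0806]
```

View pics/cs1.png

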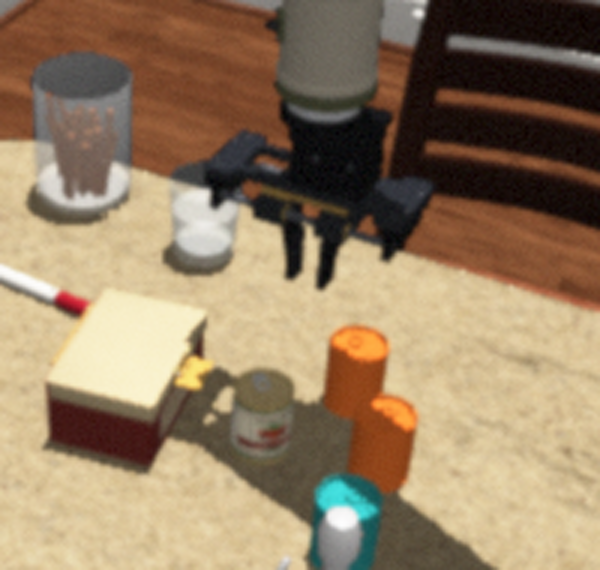

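View pics/top1.png

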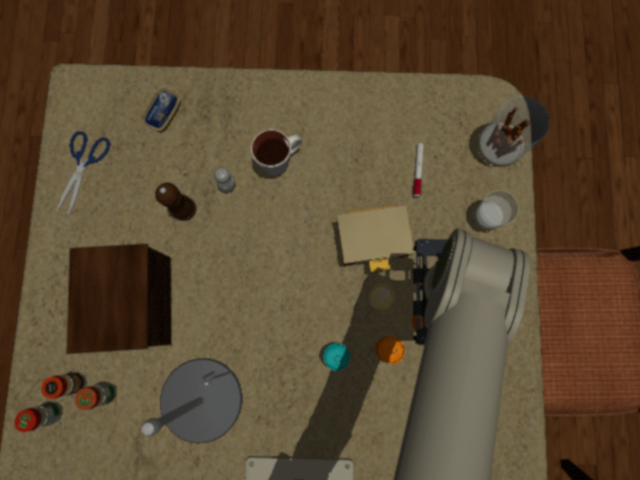

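```bash
python3 -m jog '[{"slide":[3,0.1,0.1],"roll":0},{"slide":[6,0.3,0.1],"roll":0},{"slide":[9,0.3,0.1],"roll":0},{"slide":[11.5,0.3,0.1],"roll":0},{"slide":[11.5,0.3,0.1],"roll":0}]'
python3 - <<'E'
from h import *
slide([.462,-.21,.03])
for n in("scene","top"):
    cv2.imwrite(f"pics/{n}2.png",r.camera(n)[:,:,::-1])
a=cv2.imread("pics/scene2.png")[120:290,300:480]; cv2.imwrite("pics/cs2.png",cv2.resize(a,None,fx=3.5,fy=3.5,interpolation=cv2.INTER_CUBIC))
E
```

```text
time: 1.87
ee_pos: [0.4615, -0.2478, 0.0326]
eef_rot: [-0.501, -0.501, 0.502, -0.497]
ft_force: [-0.1, 0.3, 0.2]
width: 0.0221
t 1.87 tcp [ 0.4615 -0.2478  0.0326] w 0.0221 f [-0.0621  0.3078  0.1514] yaw(y) -0.2 down [-0.0053  0.0032 -1.    ] q [ 0.8239  0.3543 -0.4789  1.8983  0.1977  0.9417  0.2481]
slide cm [ 0.2721  0.0391 -3.7841]
```

View pics/cs2.png

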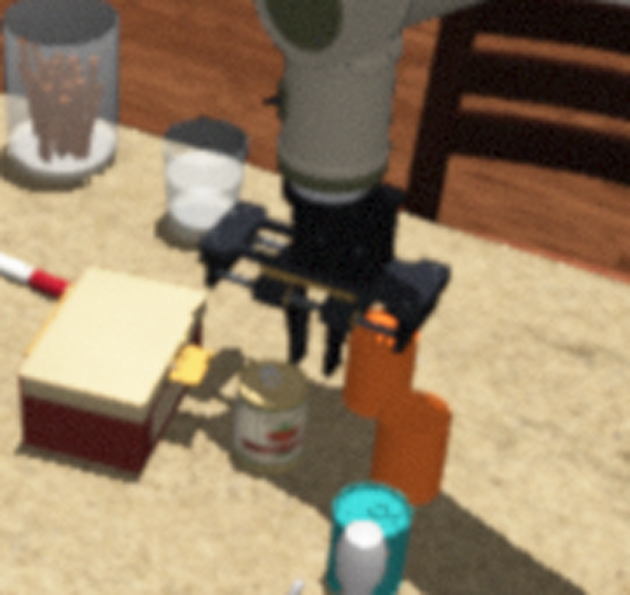

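```bash
python3 -m jog '[{"slide":[0.2,0,-1.2]},{"slide":[0.2,0,-2.4]},{"slide":[0.2,0,-3.2]},{"slide":[0.2,0,-3.8]},{"slide":[0.2,0,-4.3]}]';python3 -m jog '[{"slide":[0,0,-0.6]},{"slide":[0,0,-1.2]},{"slide":[0,0,-1.8]},{"slide":[0,0,-2.4]},{"slide":[0,0,-3]}]'
python3 - <<'E'
from h import *
st()
for n in("scene","top"):
    cv2.imwrite(f"pics/{n}3.png",r.camera(n)[:,:,::-1])
a=cv2.imread("pics/scene3.png")[150:290,300:440]; cv2.imwrite("pics/cs3.png",cv2.resize(a,None,fx=4,fy=4,interpolation=cv2.INTER_CUBIC))
E
```

```text
t 1.97 tcp [ 0.4638 -0.2484  0.0366] w 0.0214 f [0.3719 0.2832 1.1046] yaw(y) -0.2 down [-0.0012  0.0009 -1.    ] q [ 0.8241  0.3497 -0.4804  1.894   0.1961  0.9454  0.2494]invalid input at $[0]: expected keys slide, roll
invalid input at $[0]: expected keys slide, roll
```

View pics/cs3.png

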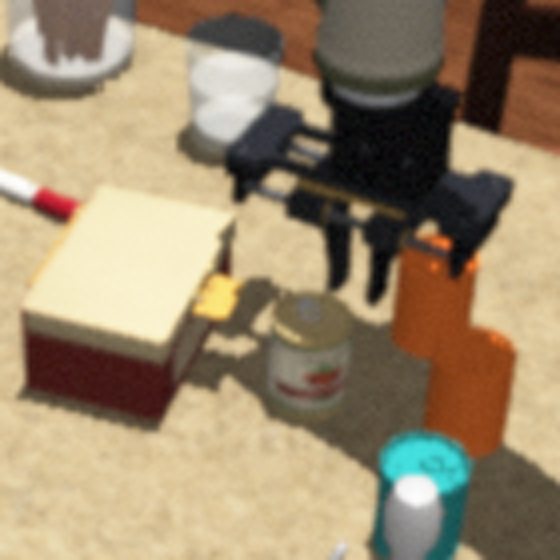

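```bash
python3 -m jog '[{"slide":[0.3,0,-1.2],"roll":0},{"slide":[0.6,0,-2.4],"roll":0},{"slide":[0.6,0,-3.2],"roll":0},{"slide":[0.6,0,-3.8],"roll":0},{"slide":[0.6,0,-4.3],"roll":0}]';python3 -m jog '[{"slide":[0,0,-0.6],"roll":0},{"slide":[0,0,-1.2],"roll":0},{"slide":[0,0,-1.8],"roll":0},{"slide":[0,0,-2.4],"roll":0},{"slide":[0,0,-3],"roll":0}]'
python3 - <<'E'
from h import *
st()
for n in("scene","top"):
    cv2.imwrite(f"pics/{n}3b.png",r.camera(n)[:,:,::-1])
a=cv2.imread("pics/scene3b.png")[150:290,300:440]; cv2.imwrite("pics/cs3b.png",cv2.resize(a,None,fx=4,fy=4,interpolation=cv2.INTER_CUBIC))
E
```

```text
time: 2.48
ee_pos: [0.465, -0.2043, 0.0319]
eef_rot: [0.5, 0.499, -0.5, 0.5]
ft_force: [0.4, -1.5, 1.0]
width: 0.0215
time: 2.9
ee_pos: [0.4651, -0.1741, 0.032]
eef_rot: [0.501, 0.499, -0.5, 0.5]
ft_force: [-0.3, -2.9, 1.0]
width: 0.0216
t 2.90 tcp [ 0.4651 -0.1741  0.032 ] w 0.0216 f [-0.2533 -2.9361  1.0184] yaw(y) -0.1 down [ 0.0014 -0.001  -1.    ] q [ 0.7376  0.3029 -0.5256  1.9718  0.1911  0.913   0.1125]
```

View pics/cs3b.png

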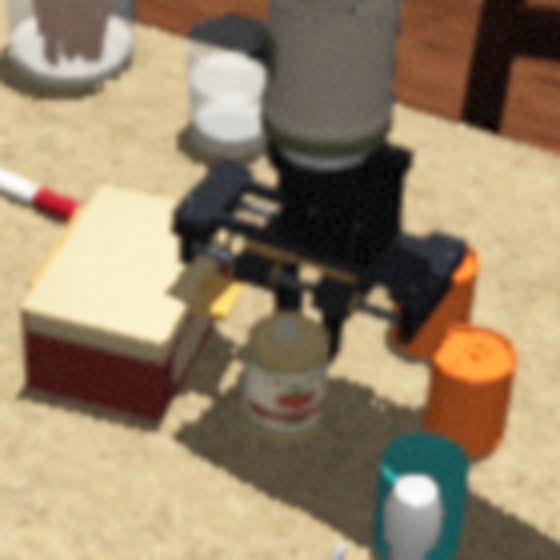

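```bash
python3 -m jog '[{"slide":[0,0.1,-0.7],"roll":0},{"slide":[0,0.2,-1.4],"roll":0},{"slide":[0,0.2,-2.1],"roll":0},{"slide":[0,0.2,-2.8],"roll":0},{"slide":[0,0.2,-3.5],"roll":0}]';python3 -m jog '[{"slide":[0,0,-0.8],"roll":0},{"slide":[0,0,-1.6],"roll":0},{"slide":[0,0,-2.4],"roll":0},{"slide":[0,0,-3.2],"roll":0},{"slide":[0,0,-3.8],"roll":0}]'; python3 -m jog '[{"slide":[0,0,-0.2],"roll":0},{"slide":[0,0,-0.3],"roll":0},{"slide":[0,0,-0.3],"roll":0}]';  python3 - <<'E'
from h import *
st()
for n in("scene","top"):
    cv2.imwrite(f"pics/{n}4.png",r.camera(n)[:,:,::-1])
a=cv2.imread("pics/scene4.png")[150:310,280:440]; cv2.imwrite("pics/cs4.png",cv2.resize(a,None,fx=4,fy=4,interpolation=cv2.INTER_CUBIC)[:600])
E
```

```text
time: 3.42
ee_pos: [0.4673, -0.1374, 0.0319]
eef_rot: [0.5, 0.5, -0.5, 0.5]
ft_force: [0.5, -2.5, 1.0]
width: 0.0216
time: 3.83
ee_pos: [0.4673, -0.0982, 0.0319]
eef_rot: [0.5, 0.5, -0.5, 0.5]
ft_force: [-0.3, -3.9, 1.0]
width: 0.0218
time: 4.08
ee_pos: [0.4672, -0.0948, 0.0319]
eef_rot: [0.5, 0.5, -0.499, 0.5]
ft_force: [0.9, -0.0, -0.7]
width: 0.0219
t 4.08 tcp [ 0.4672 -0.0948  0.0319] w 0.0219 f [ 0.9008 -0.007  -0.7295] yaw(y) 0.0 down [ 0.0012  0.0002 -1.    ] q [ 0.6333  0.2711 -0.5784  2.018   0.1873  0.9023 -0.0441]
```

View pics/cs4.png

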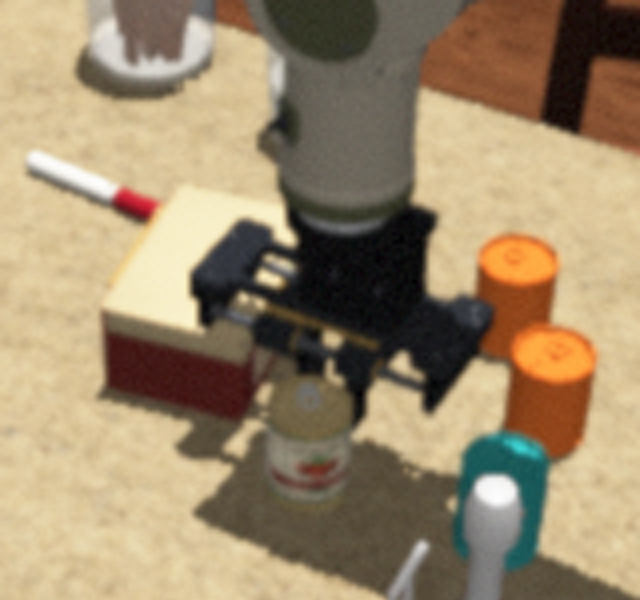

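View pics/top4.png

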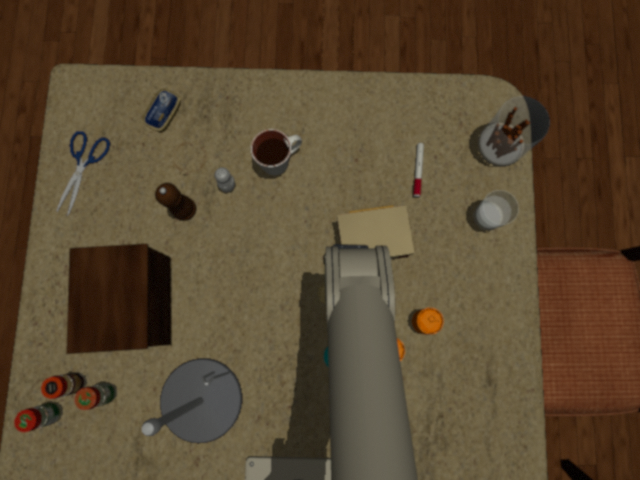

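```bash
python3 -m jog '[{"slide":[0,0,1],"roll":0},{"slide":[0,0,2],"roll":0},{"slide":[0,0,4],"roll":0},{"slide":[-3,0,6],"roll":0},{"slide":[-6,0,8],"roll":0}]'
python3 - <<'E'
from h import *
X=atz("scene",(357.5,250.8),.07); d=X[:2]-[.595,-.154]; c,s=np.cos(.18),np.sin(.18)
print(X, "tin frame",c*d[0]+s*d[1],-s*d[0]+c*d[1]); st()
for n in("scene","top"):
    cv2.imwrite(f"pics/{n}5.png",r.camera(n)[:,:,::-1])
a=cv2.imread("pics/scene5.png")[150:310,280:440]; cv2.imwrite("pics/cs5.png",cv2.resize(a,None,fx=4,fy=4,interpolation=cv2.INTER_CUBIC)[:600])
E
```

```text
time: 4.6
ee_pos: [0.4654, -0.1764, 0.0912]
eef_rot: [0.5, 0.501, -0.5, 0.499]
ft_force: [1.6, -1.0, 0.3]
width: 0.0216
[ 0.4662 -0.0594  0.07  ] tin frame -0.10974692520596585 0.11612261135029357
t 4.60 tcp [ 0.4654 -0.1764  0.0912] w 0.0216 f [ 1.6359 -1.0295  0.2764] yaw(y) -0.0 down [-0.0024  0.0026 -1.    ] q [ 0.7652  0.2221 -0.5412  1.9189  0.1299  1.0381  0.1682]
```

View pics/cs5.png

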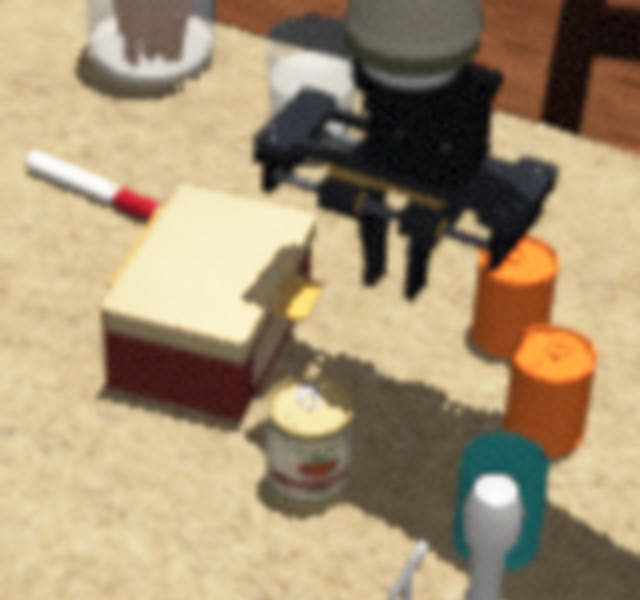

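Run:
```python
from h import *
a=cv2.imread("pics/scene5.png")[165:230,340:422]; a=cv2.resize(a,None,fx=9,fy=9,interpolation=cv2.INTER_CUBIC); cv2.imwrite("pics/cs5b.png",np.clip(a.astype(float)*1.8,0,255).astype('uint8'))
i=I["scene"];print(-np.array(i["R"]).T@np.array(i["t"]))
```

```text
[-0.0019  0.8611  1.0054]
```

View pics/cs5b.png

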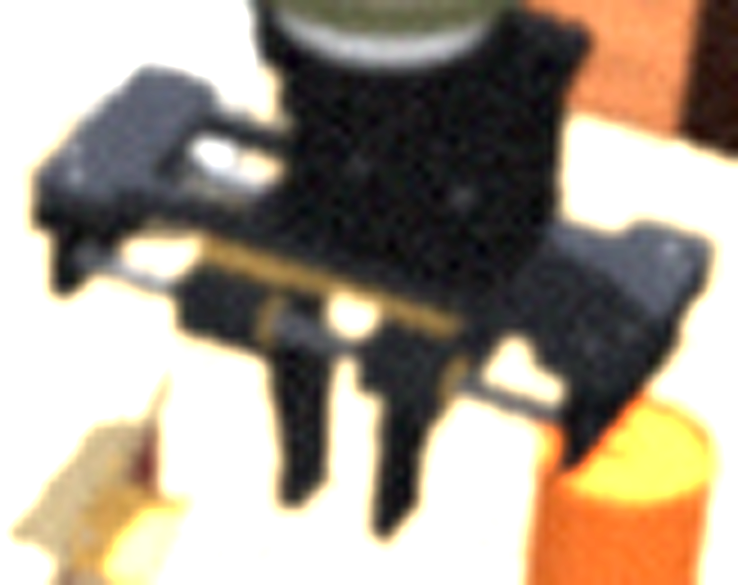

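```bash
python3 -m jog '[{"slide":[0,0,0],"roll":7},{"slide":[0,0,0],"roll":14},{"slide":[0,0,0],"roll":21},{"slide":[0,0,0],"roll":28},{"slide":[0,0,0],"roll":35}]' 1 5;  python3 -m jog '[{"slide":[0,0,0],"roll":7},{"slide":[0,0,0],"roll":14},{"slide":[0,0,0],"roll":21},{"slide":[0,0,0],"roll":28},{"slide":[0,0,0],"roll":35}]'; python3 -m jog '[{"slide":[0,0,0],"roll":7},{"slide":[0,0,0],"roll":9.7},{"slide":[0,0,0],"roll":9.7}]'
python3 - <<'E'
from h import *
slide([.4888,-.1734,.042])
E
```

```text
time: 5.12
ee_pos: [0.4686, -0.1813, 0.0953]
eef_rot: [0.631, 0.321, -0.628, 0.325]
ft_force: [-0.0, -0.4, 0.8]
width: 0.0019
time: 5.53
ee_pos: [0.4682, -0.1821, 0.0948]
eef_rot: [0.699, 0.115, -0.696, 0.117]
ft_force: [-0.6, -1.0, -0.4]
width: 0.0004
time: 5.78
ee_pos: [0.4678, -0.1829, 0.0944]
eef_rot: [0.707, 0.054, -0.703, 0.057]
ft_force: [-0.3, 0.4, 0.3]
width: 0.0005
t 5.78 tcp [ 0.4678 -0.1829  0.0944] w 0.0005 f [-0.3396  0.4088  0.3265] yaw(y) -81.0 down [ 0.0054 -0.0029 -1.    ] q [ 0.6319  0.2015 -0.3837  1.9199  0.0892  1.0302 -1.204 ]
slide cm [ 5.2475 -0.6257 -2.1993]
```

```bash
python3 -m jog '[{"slide":[1.5,-0.3,0],"roll":-1},{"slide":[3,-0.6,-0.5],"roll":-1},{"slide":[4.5,-0.6,-1],"roll":-1},{"slide":[5.2,-0.6,-1.5],"roll":-1},{"slide":[5.2,-0.6,-2],"roll":-1}]';  python3 -m jog '[{"slide":[0,0,0],"roll":0},{"slide":[0,0,0],"roll":0}]'
python3 - <<'E'
from h import *
slide([.4888,-.1734,.042])
for n in("scene","top"):
    cv2.imwrite(f"pics/{n}6.png",r.camera(n)[:,:,::-1])
a=cv2.imread("pics/scene6.png")[170:270,320:440]; cv2.imwrite("pics/cs6.png",cv2.resize(a,None,fx=6,fy=6,interpolation=cv2.INTER_CUBIC)[:600])
E
```

```text
time: 6.2
ee_pos: [0.4859, -0.1739, 0.0408]
eef_rot: [0.705, 0.061, -0.704, 0.063]
ft_force: [0.4, 0.8, -0.1]
width: 0.0008
time: 6.37
ee_pos: [0.4863, -0.1741, 0.0411]
eef_rot: [0.705, 0.062, -0.703, 0.063]
ft_force: [0.4, -0.4, 0.0]
width: 0.0003
t 6.37 tcp [ 0.4863 -0.1741  0.0411] w 0.0003 f [ 0.4384 -0.4093  0.0233] yaw(y) -79.9 down [ 0.0028 -0.0017 -1.    ] q [ 0.5936  0.3063 -0.3823  1.9241  0.1416  0.9338 -1.2511]
slide cm [-0.0875 -0.0274 -0.2631]
```

View pics/cs6.png

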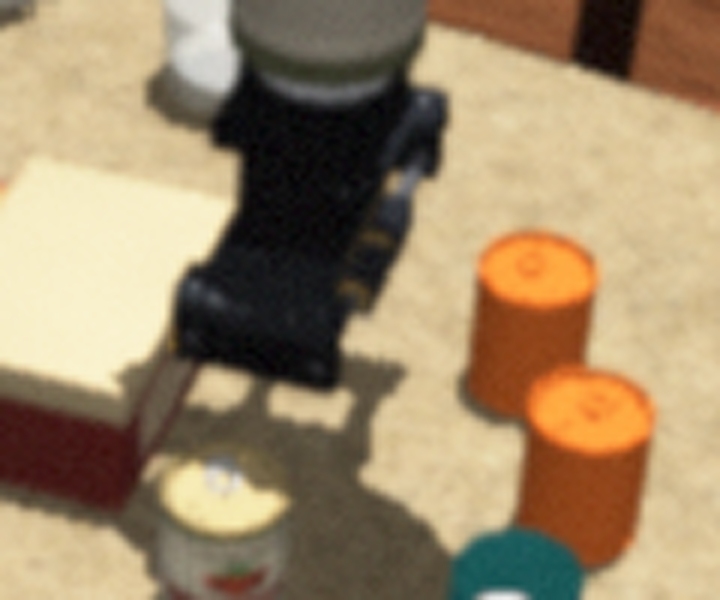

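```bash
python3 -m jog '[{"slide":[0,0,-0.6],"roll":0},{"slide":[0,0,-1.1],"roll":0},{"slide":[0,0,-1.5],"roll":0},{"slide":[0,0,-1.5],"roll":0}]';  for i in 1; do python3 -m jog '[{"slide":[0,0,-0.2],"roll":0},{"slide":[0,0,-0.4],"roll":0}]'; python3 -m jog '[{"slide":[0,0,-0.2],"roll":0},{"slide":[0,0,-0.4],"roll":0}]'; done
```

```text
time: 6.8
ee_pos: [0.5021, -0.1713, 0.0417]
eef_rot: [0.706, 0.061, -0.703, 0.063]
ft_force: [0.5, 1.0, 0.1]
width: 0.0007
time: 6.97
ee_pos: [0.5063, -0.1705, 0.0418]
eef_rot: [0.706, 0.062, -0.703, 0.063]
ft_force: [-0.1, -0.3, -0.2]
width: 0.0006
time: 7.13
ee_pos: [0.5102, -0.1697, 0.0417]
eef_rot: [0.706, 0.062, -0.703, 0.063]
ft_force: [-5.4, 0.2, 0.7]
width: 0.0003
```

```bash
python3 -m jog '[{"slide":[0,0,0],"roll":0}]';python3 -m jog '[{"slide":[-0.2,0,-0.1],"roll":0},{"slide":[-0.4,0,-0.1],"roll":0},{"slide":[-0.6,0,-0.1],"roll":0}]'
python3 - <<'E'
from h import *
st()
for n in("scene","top"):
    cv2.imwrite(f"pics/{n}7.png",r.camera(n)[:,:,::-1])
a=cv2.imread("pics/scene7.png")[170:270,300:420]; cv2.imwrite("pics/cs7.png",cv2.resize(a,None,fx=6,fy=6,interpolation=cv2.INTER_CUBIC)[:600])
E
```

```text
time: 7.22
ee_pos: [0.51, -0.1697, 0.0416]
eef_rot: [0.705, 0.062, -0.703, 0.063]
ft_force: [-1.5, -0.2, 1.2]
width: 0.0005
time: 7.47
ee_pos: [0.5099, -0.1698, 0.0473]
eef_rot: [0.705, 0.062, -0.704, 0.063]
ft_force: [-5.1, -1.0, -0.6]
width: 0.0006
t 7.47 tcp [ 0.5099 -0.1698  0.0473] w 0.0006 f [-5.1177 -0.9531 -0.6167] yaw(y) -79.9 down [ 0.0008 -0.0019 -1.    ] q [ 0.5671  0.3397 -0.3825  1.8653  0.1541  0.9639 -1.2782]
```

View pics/cs7.png

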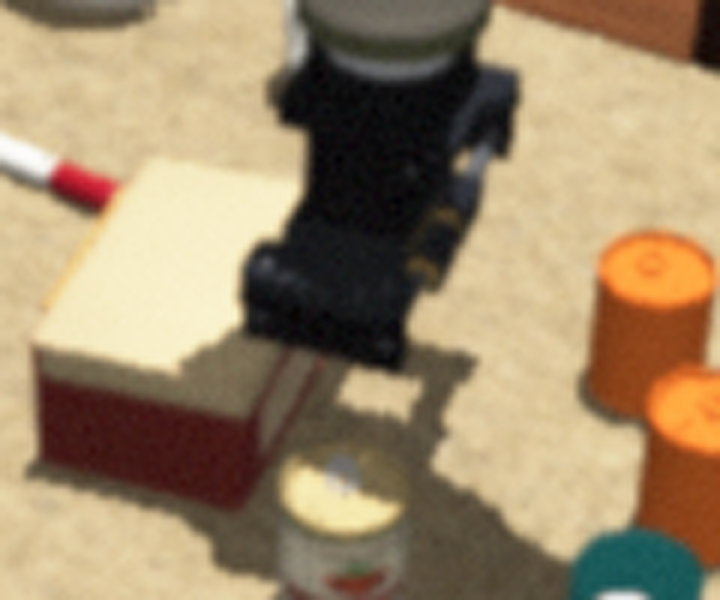

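```bash
python3 -m jog '[{"slide":[-0.3,0,-0.1],"roll":0},{"slide":[-0.6,0,-0.2],"roll":0},{"slide":[-0.9,0,-0.2],"roll":0},{"slide":[-1.2,0,-0.3],"roll":0},{"slide":[-1.5,0,-0.3],"roll":0}]'
python3 - <<'E'
from h import *
st()
for n in("scene","top"):
    cv2.imwrite(f"pics/{n}8.png",r.camera(n)[:,:,::-1])
a=cv2.imread("pics/scene8.png")[170:270,300:420]; cv2.imwrite("pics/cs8.png",cv2.resize(a,None,fx=6,fy=6,interpolation=cv2.INTER_CUBIC)[:600])
E
```

```text
time: 7.98
ee_pos: [0.5118, -0.1694, 0.0625]
eef_rot: [-0.704, -0.061, 0.705, -0.063]
ft_force: [-7.0, -1.6, 0.6]
width: 0.0006
t 7.98 tcp [ 0.5118 -0.1694  0.0625] w 0.0006 f [-7.0443 -1.6112  0.571 ] yaw(y) -79.9 down [-0.0012 -0.002  -1.    ] q [ 0.5681  0.324  -0.3857  1.8484  0.1457  0.9972 -1.2738]
```

View pics/cs8.png

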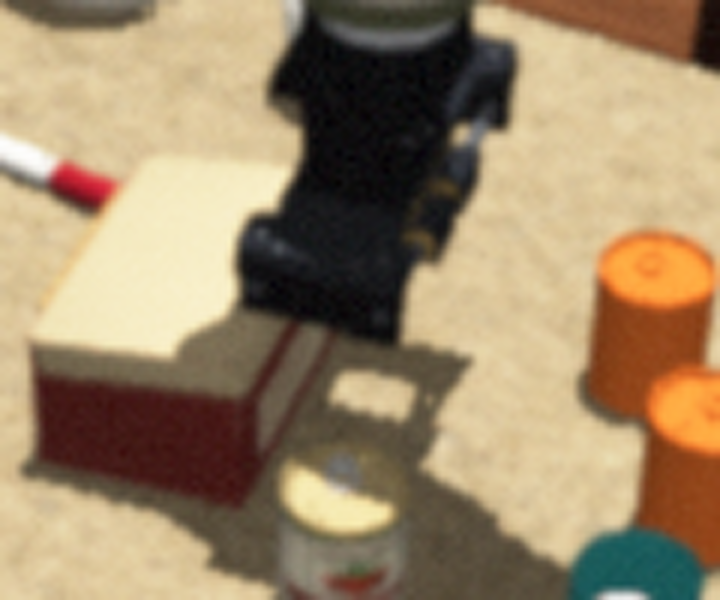

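Run:
```python
from h import *
L=[]
for k in ("5","7","8"):
    a=cv2.imread(f"pics/scene{k}.png")[195:262,298:362]; L.append(np.clip(cv2.resize(a,None,fx=4.1,fy=8,interpolation=cv2.INTER_CUBIC).astype(float)*1.5,0,255))
cv2.imwrite("pics/cmp8.png",np.hstack(L))
```

```text
[ WARN:0@0.594] global loadsave.cpp:1063 imwrite_ Unsupported depth image for selected encoder is fallbacked to CV_8U.
```

View pics/cmp8.png

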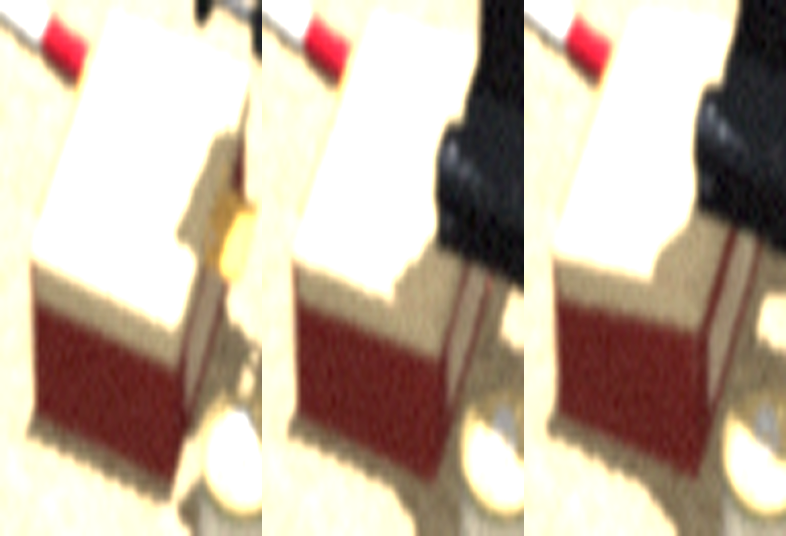

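The fingertip is raising the lid: the skirt edge is up and red shows beneath it, while the tin's corner at crop (32,260) has not moved. I'll follow the arc.

```bash
python3 -m jog '[{"slide":[-0.4,0,0],"roll":0},{"slide":[-0.8,0,-0.1],"roll":0},{"slide":[-1.2,0,-0.1],"roll":0},{"slide":[-1.6,0,-0.2],"roll":0},{"slide":[-2,0,-0.3],"roll":0}]'; python3 -m jog '[{"slide":[-0.4,0,-0.1],"roll":0},{"slide":[-0.8,0,-0.2],"roll":0},{"slide":[-1.2,0,-0.3],"roll":0}]';python3 - <<'E'
from h import *
st()
for n in("scene","top"):
    cv2.imwrite(f"pics/{n}9.png",r.camera(n)[:,:,::-1])
a=cv2.imread("pics/scene9.png")[160:270,290:410]; cv2.imwrite("pics/cs9.png",cv2.resize(a,None,fx=5,fy=5,interpolation=cv2.INTER_CUBIC)[:600])
E
```

```text
time: 8.5
ee_pos: [0.5139, -0.1691, 0.083]
eef_rot: [-0.703, -0.061, 0.705, -0.063]
ft_force: [-6.4, -0.9, 1.7]
width: 0.0004
time: 8.75
ee_pos: [0.5162, -0.1687, 0.0954]
eef_rot: [-0.703, -0.061, 0.706, -0.063]
ft_force: [-6.6, -0.1, 1.1]
width: 0.0002
t 8.75 tcp [ 0.5162 -0.1687  0.0954] w 0.0002 f [-6.5995 -0.0789  1.1229] yaw(y) -80.0 down [-0.0041 -0.0023 -1.    ] q [ 0.5694  0.2932 -0.3911  1.8088  0.1296  1.0678 -1.2654]
```

View pics/cs9.png

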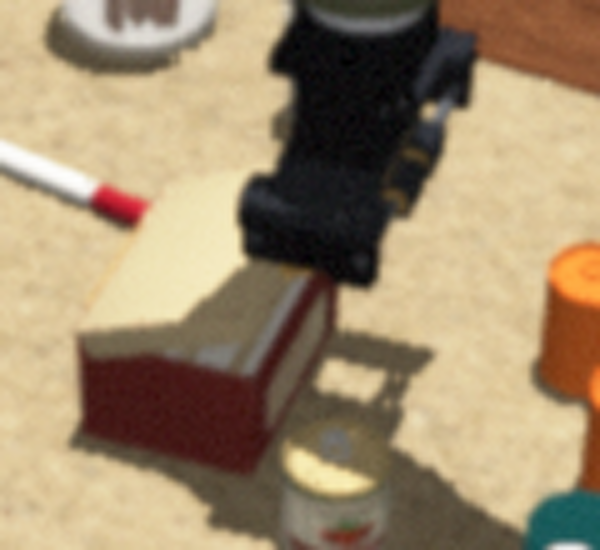

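```bash
python3 -m jog '[{"slide":[-0.5,0,-0.2],"roll":0},{"slide":[-1,0,-0.4],"roll":0},{"slide":[-1.5,0,-0.7],"roll":0},{"slide":[-2,0,-0.95],"roll":0},{"slide":[-2.4,0,-1.2],"roll":0}]'; python3 -m jog '[{"slide":[-0.5,0,-0.4],"roll":0},{"slide":[-1,0,-0.8],"roll":0},{"slide":[-1.5,0,-1.2],"roll":0},{"slide":[-2,0,-1.6],"roll":0},{"slide":[-2.5,0,-2.1],"roll":0}]';python3 - <<'E'
from h import *
st()
for n in("scene","top"):
    cv2.imwrite(f"pics/{n}10.png",r.camera(n)[:,:,::-1])
a=cv2.imread("pics/scene10.png")[150:270,280:420]; cv2.imwrite("pics/cs10.png",cv2.resize(a,None,fx=5,fy=5,interpolation=cv2.INTER_CUBIC)[:600])
E
```

```text
time: 9.27
ee_pos: [0.5284, -0.1666, 0.1208]
eef_rot: [-0.703, -0.061, 0.706, -0.063]
ft_force: [-5.6, -1.2, 2.6]
width: 0.0006
time: 9.68
ee_pos: [0.5493, -0.1631, 0.147]
eef_rot: [-0.703, -0.061, 0.706, -0.063]
ft_force: [-6.0, 0.1, 4.3]
width: 0.0005
t 9.68 tcp [ 0.5493 -0.1631  0.147 ] w 0.0005 f [-6.0226  0.1419  4.291 ] yaw(y) -80.0 down [-0.0031 -0.0035 -1.    ] q [ 0.5409  0.3022 -0.3973  1.6804  0.1287  1.1867 -1.2848]
```

View pics/cs10.png

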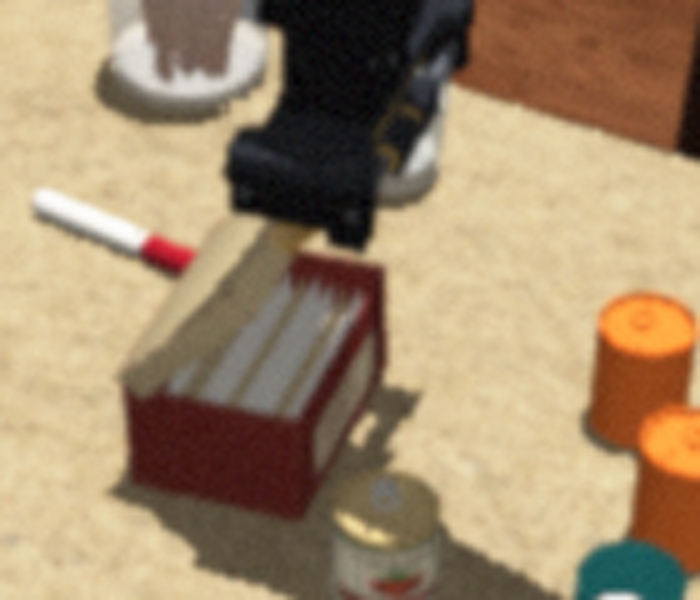

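```bash
python3 -m jog '[{"slide":[-0.5,0,-0.5],"roll":0},{"slide":[-1,0,-1],"roll":0},{"slide":[-1.5,0,-1.6],"roll":0},{"slide":[-1.9,0,-2.2],"roll":0},{"slide":[-2.2,0,-2.8],"roll":0}]'; python3 -m jog '[{"slide":[-0.3,0,-0.6],"roll":0},{"slide":[-0.6,0,-1.2],"roll":0},{"slide":[-0.9,0,-1.8],"roll":0},{"slide":[-1.1,0,-2.4],"roll":0},{"slide":[-1.3,0,-3.1],"roll":0}]';python3 - <<'E'
from h import *
st()
for n in("scene","top"):
    cv2.imwrite(f"pics/{n}11.png",r.camera(n)[:,:,::-1])
a=cv2.imread("pics/scene11.png")[150:270,280:420]; cv2.imwrite("pics/cs11.png",cv2.resize(a,None,fx=5,fy=5,interpolation=cv2.INTER_CUBIC)[:600])
E
```

```text
time: 10.2
ee_pos: [0.579, -0.1577, 0.1706]
eef_rot: [-0.704, -0.061, 0.704, -0.063]
ft_force: [-0.4, 0.8, 0.2]
width: 0.0005
time: 10.62
ee_pos: [0.6101, -0.1521, 0.1837]
eef_rot: [-0.704, -0.061, 0.704, -0.063]
ft_force: [-0.0, -0.7, -0.1]
width: 0.0004
t 10.62 tcp [ 0.6101 -0.1521  0.1837] w 0.0004 f [-0.0036 -0.6609 -0.1394] yaw(y) -79.9 down [ 0.0001 -0.0037 -1.    ] q [ 0.4758  0.3913 -0.3978  1.4871  0.158   1.2938 -1.3335]
```

View pics/cs11.png

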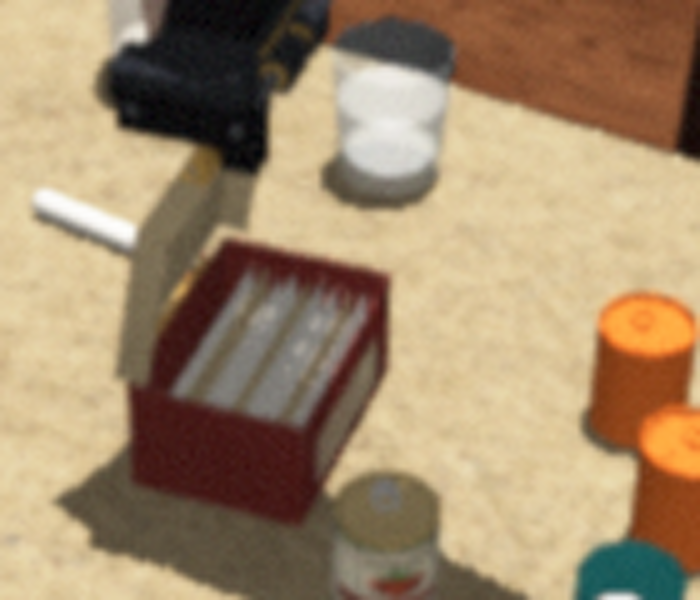

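```bash
python3 -m jog '[{"slide":[-0.2,0,-0.6],"roll":0},{"slide":[-0.4,0,-1.2],"roll":0},{"slide":[-0.5,0,-1.8],"roll":0},{"slide":[-0.5,0,-2.4],"roll":0},{"slide":[-0.5,0,-3]  ,"roll":0}]'; python3 -m jog '[{"slide":[0,0,-0.6],"roll":0},{"slide":[0,0,-1.2],"roll":0},{"slide":[0,0,-1.8],"roll":0},{"slide":[0,0,-2.3],"roll":0}]';python3 - <<'E'
from h import *
st()
for n in("scene","top"):
    cv2.imwrite(f"pics/{n}12.png",r.camera(n)[:,:,::-1])
a=cv2.imread("pics/scene12.png")[150:270,280:420]; cv2.imwrite("pics/cs12.png",cv2.resize(a,None,fx=5,fy=5,interpolation=cv2.INTER_CUBIC)[:600])
E
```

```text
time: 11.13
ee_pos: [0.6409, -0.1462, 0.1888]
eef_rot: [0.705, 0.061, -0.704, 0.063]
ft_force: [0.1, 0.1, -0.3]
width: 0.0006
time: 11.47
ee_pos: [0.6641, -0.142, 0.1886]
eef_rot: [0.705, 0.061, -0.704, 0.063]
ft_force: [-0.3, 0.3, -0.1]
width: 0.0004
t 11.47 tcp [ 0.6641 -0.142   0.1886] w 0.0004 f [-0.343   0.2646 -0.1014] yaw(y) -79.9 down [ 0.0009 -0.0032 -1.    ] q [ 0.4128  0.4977 -0.3904  1.3304  0.1905  1.3483 -1.3708]
```

View pics/cs12.png

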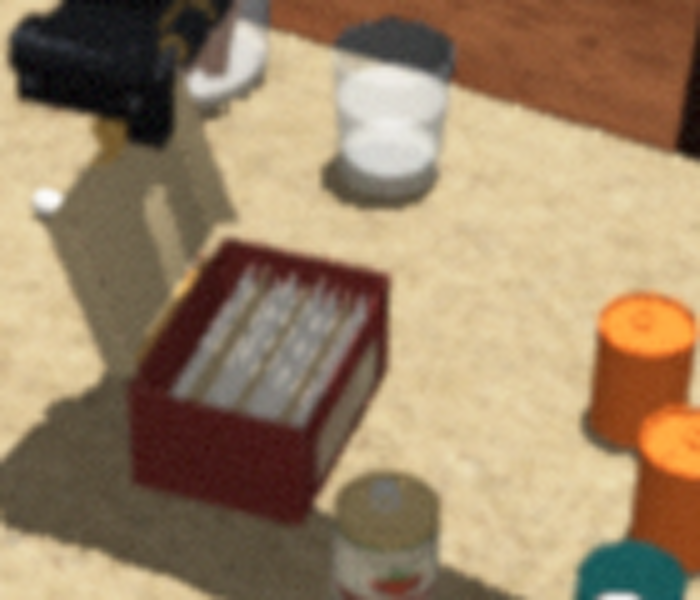

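```bash
python3 -m jog '[{"slide":[0,0,-0.5],"roll":0},{"slide":[0,0,-1],"roll":0},{"slide":[0,0,-1],"roll":0}]'; python3 -m jog '[{"slide":[0,0,1],"roll":0},{"slide":[0,0,3],"roll":0},{"slide":[-1,0,6],"roll":0},{"slide":[-2,0,9],"roll":0},{"slide":[-3,0,12],"roll":0}]'; python3 -m jog '[{"slide":[-3,0,3],"roll":0},{"slide":[-6,0,6],"roll":0},{"slide":[-6,0,10],"roll":0},{"slide":[-6,0,12],"roll":0},{"slide":[-6,0,12],"roll":0}]';python3 - <<'E'
from h import *
st()
for n in("scene","top"):
    cv2.imwrite(f"pics/{n}13.png",r.camera(n)[:,:,::-1])
a=cv2.imread("pics/scene13.png")[150:270,280:420]; cv2.imwrite("pics/cs13.png",cv2.resize(a,None,fx=5,fy=5,interpolation=cv2.INTER_CUBIC)[:600])
E
```

```text
time: 11.82
ee_pos: [0.6742, -0.14, 0.1881]
eef_rot: [-0.704, -0.061, 0.704, -0.064]
ft_force: [-2.1, -1.9, 1.9]
width: 0.0009
time: 12.23
ee_pos: [0.5548, -0.161, 0.2183]
eef_rot: [-0.704, -0.062, 0.704, -0.064]
ft_force: [0.2, -1.1, 1.4]
width: 0.0005
time: 12.65
ee_pos: [0.4337, -0.1838, 0.2798]
eef_rot: [0.705, 0.059, -0.704, 0.063]
ft_force: [0.8, -0.3, 0.2]
width: -0.0
t 12.65 tcp [ 0.4337 -0.1838  0.2798] w -0.0000 f [ 0.8297 -0.276   0.2285] yaw(y) -80.1 down [ 0.0015 -0.0055 -1.    ] q [ 0.6719 -0.0204 -0.363   1.7439 -0.0024  1.4137 -1.0884]
```

View pics/cs13.png

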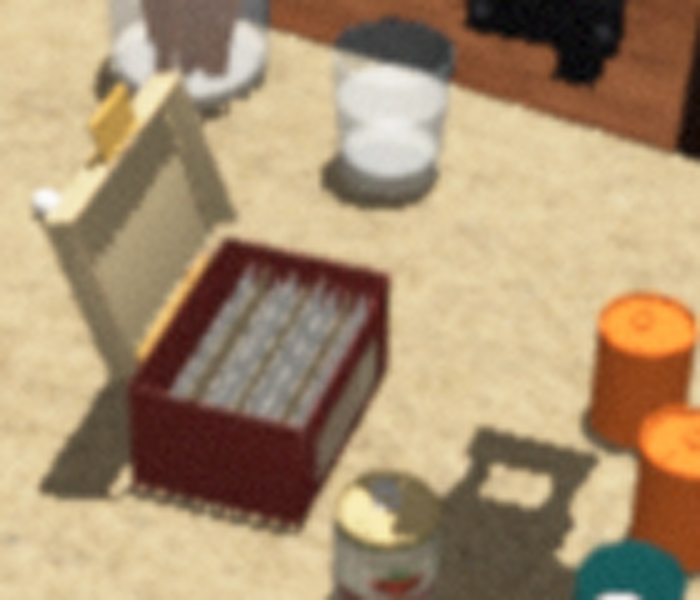

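View pics/top13.png

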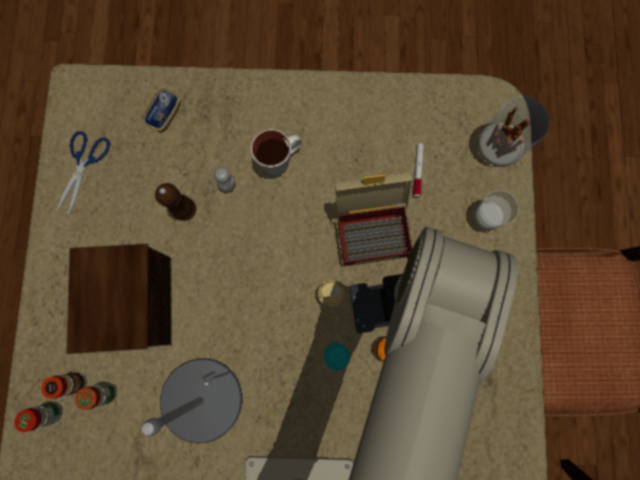

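Run:
```python
from h import *
print("FL",tri((344,263),(341,236)),"FR",tri((411,257),(357.6,205)))
t=tri((374,177),(301,171.6));print("tab",t)
d=t[:2]-[.651,-.1437]; x=d@[.983,.18]; print("lid deg",np.degrees(np.arctan2(t[2]-.073,-x))+5.1,"stop 110")
X=tri((327,293),(357.4,252));print("can",X); d=X[:2]-[.595,-.154];print("y in tin",d@[-.18,.983])
a=cv2.imread("pics/top13.png")[165:310,315:435]; cv2.imwrite("pics/ct13.png",cv2.resize(a,None,fx=4,fy=4,interpolation=cv2.INTER_CUBIC))
```

```text
FL [ 0.5314 -0.0862  0.0733] FR [ 0.5527 -0.2296  0.0762]
tab [ 0.688  -0.1375  0.2003]
lid deg 111.52893335957397 stop 110
can [ 0.4637 -0.0517  0.0732]
y in tin 0.12422369169746211
```

View pics/ct13.png

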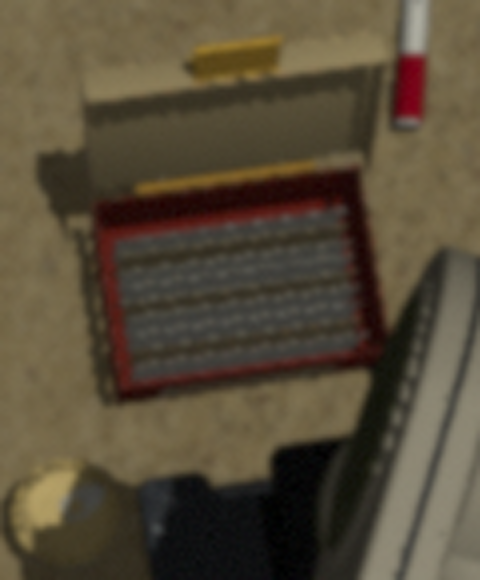

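```bash
python3 -m jog '[{"slide":[0,0,0],"roll":0},{"slide":[0,0,0],"roll":0},{"slide":[0,0,0],"roll":0}]'; python3 -c "
from bench import r
print(r.close_job())"
```

```text
time: 13.0
ee_pos: [0.4373, -0.1817, 0.2787]
eef_rot: [0.705, 0.061, -0.704, 0.064]
ft_force: [0.8, 0.2, 0.3]
width: 0.0005
the job is handed in; nothing more can be done
None
```

The recipe tin is open, the can is out of the way, and the job is handed in at about 13 s; no verdict was reported.

**Can:** I slid the cream can about 0.11 m to the robot's left with nearly shut fingers. It stood upright at about (0.464, -0.052), roughly 120 mm to the side of the tin's middle. Two measurements of that offset gave 116 mm and 124 mm; 90 mm is needed.

**Lid:** The tool can only point straight down, so the fingertip could not get right under the tab. Instead the shut fingers pressed on the tab's front edge, at most 7 N in the readings after each move, and friction carried the lid up the first stretch. From there I pushed it over backwards past upright.

**Last checks:** From two views the lid measured about 111.5° (stop about 110°), and it stayed open after the arm withdrew. The tin's front corners lay about 3 mm (left) and 10 mm (right) from where I first measured the lid's corners. The right one is less sure, since I measured the box rim the second time and the arm is close to that corner in the top view. In the pictures the bystanders looked where they were; I did not measure them. The gripper was clear of everything at z = 0.28 m.

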